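# Close up the balance weights and hold the carrier level

## Robot

A 7-joint arm with a two-finger parallel gripper is mounted at the origin on a cart in front of the work surface, level with it; the furniture and walls round the work are solid. World frame = base frame: x ahead of the robot, y to its left, z up, the work surface at z = 0. Lengths are in m, angles in rad, forces in N, time in s.
With the tool pointing down it reaches from about 0.4 to 0.85 m from the base axis. Payload 4.5 kg.
Tool frame: the origin (TCP) lies at the very end of the fingers, on their centre line; the grasp point (between the pads) lies 19 mm behind it; z points along the fingers, y is the line along which they close (so a half turn about z gives the same grasp; the last joint's range is limited). The gripper opens to 88 mm and grips with 3 to 60 N. Pads are 18 mm wide; open, the fingers measure 123 mm over their backs; the gripper's body (75 mm by 187 mm) begins 45 mm behind the grasp point.
Start: joints at [-1.262, 0.689, -0.195, 1.565, 0.157, 0.902, -0.215], TCP at [0.17, 0.602, 0.239] pointing down, gripper open.
Joint ranges: [-3.01, 3.01], [-0.46, 2.08], [-1.47, 1.51], [0.13, 2.56], [-1, 4.14], [0.04, 2.09], [-2.66, 2.66]. Speed limits (rad/s): [2.57, 2.57, 3.14, 3.14, 3.14, 3.14, 3.14].

## Interface

Orientations are given as a unit quaternion [x, y, z, w].
In Python, from plant import r, optics gives the robot as it stands.
- The arm moves only by the tool servo_tool, never from a script. Its arguments are lists of equal length, an entry for each row: "translation": the shift along the tool's x, y, z in m, a list of three; "turn": the turn, a rotation vector about the tool's x, y, z in rad, a list of three. In form: {"translation": [[dx, dy, dz], ...], "turn": [[rx, ry, rz], ...]}. A call has 1 to 10 rows; each row shifts and turns the commanded pose from where the row before left it, along the tool's axes as they then stand; what a row does not reach is not made up. A row lasts 1/8 s, in which the tool goes at most 62.5 mm and 10.7 degrees, less where a joint would pass 70% of its speed; a pose out of reach is approached as far as the arm can. A call is refused whole if a number of a shift passes 0.0625 or a number of a turn 0.188, either way. A call with a gripper value outside its range is refused whole. "grip" is the opening, from 0 (shut) to 1 (fully open), set as the call begins (left out, the last holds). The fingers move at their own pace and stop on an object; "grip_force" is the grip in N (left out, the last holds). Time passes only in rows, so rows that do not move let the fingers close. It gives the time, the measured TCP pose, the force, the opening and the grip force at its end, in the units of the state.
- r.get_state(): the state, without advancing time (a new reading comes with each control period).
- optics.snapshot(name): name is "scene" or "side" or "wrist"; returns a dict with "img" (420x560x3 uint8, red, green, blue), "z_map" (420x560 float32, m along the optical axis (not along the pixel's ray), 0 where there is no reading), "mtx" (3x3 intrinsics, pixels), "R" (3x3) and "t" (3): a world point X has camera coordinates R X + t. Camera axes: x right, y down, z forward; pixel columns grow to the right and rows downward; lengths in m; the calibration is good to about 2 mm. A picture is of the moment at which its call begins.
- r.finish_job(): hands the job in; it is judged then, once.
The state is a dict: "clock": time; "q": joint angles; "qd": joint speeds; "joint_torque": joint torques, N m; "tool_pos": TCP position; "eef_rot": TCP orientation; "contact_force": force on the tool from outside, world axes, zero at the start; "moment": the same for the moment, N m; "opening": opening from 0.0 (shut) to 1.0 (fully open); "finger_force": force on a finger pad.
Only numpy, scipy, OpenCV 4.12 (cv2) and the standard library are available. Lean on these libraries where they do the work, as an engineer would, in place of code of your own. Each camera call takes 0.05 s, during which the arm holds its last target. There are 200 camera calls.

## Task

One of the four balance-weight blocks in the hand carrier has slid away from its neighbour towards the open end. With the carrier standing on the console, push that block back along its lane until it is flush against its neighbour and the row is closed up to the end stop; then take the carrier by its grip bar, lift it level so that it hangs at least 12 cm clear of the console, and finish while still holding it there, steady and level, with all four blocks in place. Leave the other things on the console alone.

Things in the scene. Friction and masses are not known exactly. Their poses are not given: they have to be found in the camera images.
- carrier: Loose hand carrier of grey painted sheet metal, 94 mm wide (x), 186 mm long (y -74 to +112 mm), 74 mm high, 0.3 kg. Origin: on its underside below the middle of the grip bar; z up. Floor 4 mm thick. Two lanes along y, 40 mm wide, centred at x = +23 and -23 mm, between outer rails and a 6 mm middle divider, all up to z = 15 mm. +y points to the robot's left, give or take 0.5 rad.
- carrier_open_end (a point): Middle of the carrier's open +y end, at floor height (carrier x 0, y +112, z 4 mm): no wall here, the lanes run out freely. Axes as the carrier's.
- carrier_stop (a point): Middle of the inner face of the end stop, a wall across both lanes at the -y end, at floor height (carrier x 0, y -70, z 4 mm); its top is at carrier z = 23 mm. With both rows closed up against it the blocks fill carrier y = -70 to +70 mm.
- carrier_grip (a point): Middle of the carrier's grip bar, 64 mm above the carrier's underside: a dark bar 14 mm wide (carrier x), 96 mm long (carrier y), from z = 54 to 74 mm, on two 6 mm thick posts at y = +-38 mm. Below the bar it is open down to the divider; beside it is free space above the blocks (tops at z = 26 mm). Axes as the carrier's.
- weight_1: Grey cuboid block of stick-on balance weights, 36 x 70 x 22 mm, about 0.13 kg. Origin: centre of its underside; y is its long axis (along the lane), z up. One of the two outer blocks (nearer the open end) in the carrier, in either lane; when its row is closed up its centre is at about carrier y = +35 mm. One of weight_1 and weight_2 has slid off by 15 to 40 mm.
- weight_2: Grey cuboid block of stick-on balance weights, 36 x 70 x 22 mm, about 0.13 kg. Origin: centre of its underside; y is its long axis (along the lane), z up. The other outer block, in the other lane (see weight_1).
- weight_3: Grey cuboid block of stick-on balance weights, 36 x 70 x 22 mm, about 0.13 kg. Origin: centre of its underside; y is its long axis (along the lane), z up. Inner block in the lane at carrier x = +23 mm, standing at the end stop (centre at about carrier y = -35 mm).
- weight_4: Grey cuboid block of stick-on balance weights, 36 x 70 x 22 mm, about 0.13 kg. Origin: centre of its underside; y is its long axis (along the lane), z up. Inner block in the lane at carrier x = -23 mm, standing at the end stop (centre at about carrier y = -35 mm).
- weight_pliers: Red-handled pliers, 65 x 162 x 18 mm, loose, lying at the near right. Origin: centre of underside. Leave alone.
- tyre_marker: White and yellow marker pen, 17 x 126 x 17 mm, loose, lying on the right. Origin: centre of underside. Leave alone.
- tread_gauge: Small tread depth gauge, 22 x 84 x 20 mm, loose, lying to the left of the carrier. Origin: centre of underside. Leave alone.
- torch: Black pocket torch, 33 x 124 x 33 mm, loose, lying behind the carrier. Origin: centre of underside. Leave alone.
- ratchet: Ratchet handle, 36 x 213 x 25 mm, loose, lying at the near left. Origin: centre of underside. Leave alone.
There are look-alikes about, which are no part of the job. What is shaped like the weight_4 but blue or yellow is not meant.

How it is judged:
By the outcome, as a careful person would: the job done as asked, in the order asked, and still so for the second after the job is handed in, while the arm keeps its last pose, push and grip.
It also fails if it takes over 48 s, if anything falls off the work surface, if the arm or the gripper's body presses on something with over 40 N, if the wrist force passes 120 N, or if a joint passes its speed limit or range.

## Working session

There is one attempt and no reset: what is moved stays moved. The work goes in short steps, Python scripts to look and compute and a tool call to move; the robot and the scene stay as the last step left them, time stands still between calls to the robot, and variables do not carry over. Pictures are saved under pics/ and viewed, at most 10 in all, crops included, and the job is handed in when it is done.

Besides the shell and the picture viewer there is one more tool, called after "Request:" as name(argument=value, ...), one argument or row to a line, values as JSON. servo_tool: Moves the arm, as the interface text tells. Its arguments: {"type":"object","properties":{"translation":{"type":"array"},"turn":{"type":"array"},"grip":{"type":"number"},"grip_force":{"type":"number"}},"required":["translation","turn"]}

```bash
mkdir -p pics
cat > h.py <<'E'
import numpy as np, cv2
from plant import r, optics
def snap(n):
    s=optics.snapshot(n); np.savez('/tmp/%s.npz'%n,**s); return s
def pts(s):
    K=np.array(s['mtx']);z=s['z_map'];v,u=np.mgrid[:z.shape[0],:z.shape[1]]
    c=np.stack([(u-K[0,2])/K[0,0]*z,(v-K[1,2])/K[1,1]*z,z],-1)
    return (c-np.array(s['t']))@np.array(s['R'])
E
python3 - <<'E'
from h import *
print(r.get_state())
for n in ("scene","side"):
    s=snap(n); cv2.imwrite(f'pics/{n}0.png',s['img'][:,:,::-1]); print(n,-np.array(s['R']).T@s['t'])
E
```

```text
{'clock': 0.0, 'q': array([-1.26221439,  0.6899711 , -0.19453032,  1.5663326 ,  0.15728833,
        0.9024757 , -0.21510258]), 'qd': array([ 0.00026766, -0.00096985,  0.00247266, -0.00143109, -0.00250994,
       -0.00124872,  0.00081393]), 'joint_torque': array([-3.68116230e-05, -5.27561653e+01, -1.26698624e+00, -1.53426594e+01,
       -5.26627852e-02,  6.74439972e-03,  1.74921329e-04]), 'tool_pos': array([0.1694521 , 0.6009456 , 0.23792152]), 'eef_rot': array([ 1.36916599e-01,  9.90582172e-01, -8.95211912e-04, -6.88430760e-05]), 'contact_force': array([ 0.19850846, -0.12910239, -0.08581204]), 'moment': array([-0.01398837, -0.01595018,  0.01261821]), 'finger_force': 0.0, 'opening': 0.9979805405376424}
scene [-0.35753824 -0.49580458  0.85556794]
side [ 0.03026657 -0.97701542  0.66839425]
```

View pics/scene0.png

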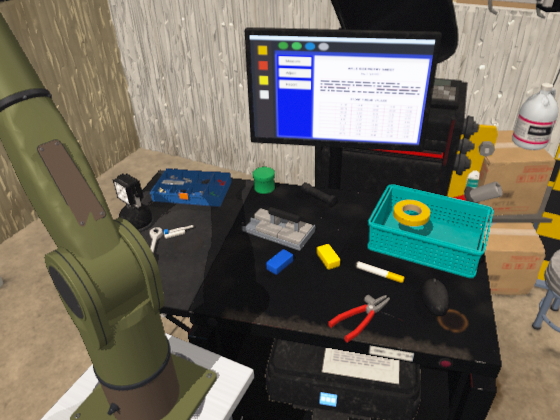

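View pics/side0.png

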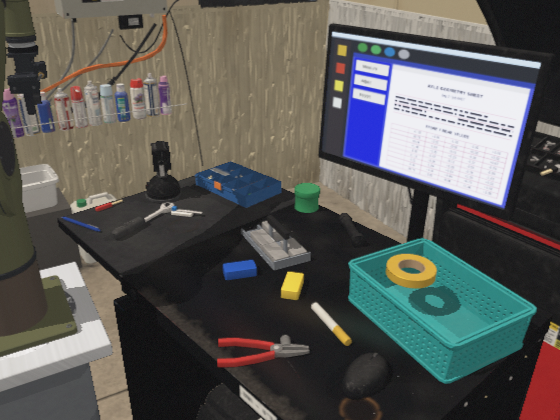

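Scene: the carrier is at about (280,228), with a dark bar on top. Possible mix-ups are the blue block (280,262), the yellow block (328,256) and the blue tray (190,187). The grey blocks inside the carrier are the ones I want. In the side view the carrier is at (277,243). Next is a close crop to check.

Run:
```python
from h import *
a=np.load('/tmp/scene.npz');b=np.load('/tmp/side.npz')
A=cv2.resize(a['img'][195:265,230:330],None,fx=7.5,fy=7.5,interpolation=cv2.INTER_CUBIC)[:,:,::-1]
cv2.imwrite('pics/c1.png',A)
for n,s,u,v in(('scene',a,(225,335),(190,270)),('side',b,(230,325),(205,285))):
    P=pts(s)[v[0]:v[1],u[0]:u[1]].reshape(-1,3)
    for lo,hi in((.068,.08),(.022,.03)):
        m=P[(P[:,2]>lo)&(P[:,2]<hi)&(np.abs(P[:,1])<.4)]
        xy=m[:,:2].astype(np.float32); print(n,lo,len(m),np.median(m[:,2]),cv2.minAreaRect(xy))
```

```text
scene 0.068 153 0.07367714055807209 ((0.578535795211792, -0.023996707051992416), (0.09281770139932632, 0.017680857330560684), 89.35179138183594)
scene 0.022 1255 0.02587437489209629 ((0.5971279144287109, -0.04381297528743744), (0.3564338982105255, 0.22943532466888428), 20.934484481811523)
side 0.068 138 0.07219595265528053 ((0.5760719180107117, -0.02602360025048256), (0.09457293897867203, 0.01568767987191677), 88.03373718261719)
side 0.022 962 0.024832115143209883 ((0.5932246446609497, -0.007485255599021912), (0.3759620785713196, 0.16007888317108154), 48.3570442199707)
```

View pics/c1.png

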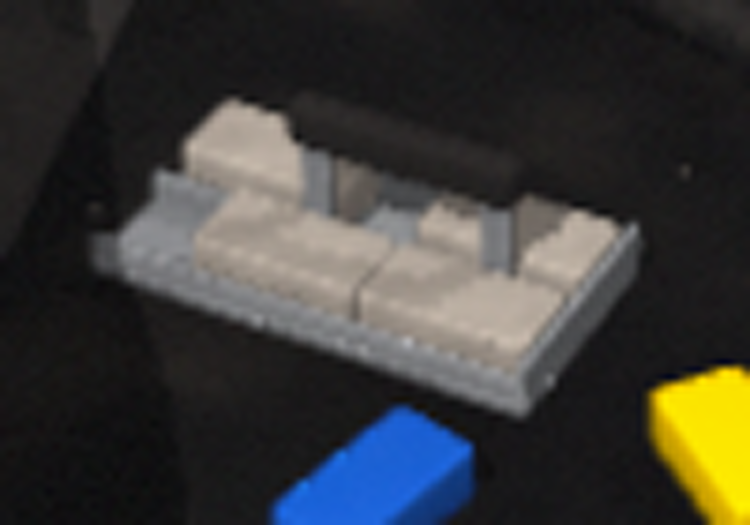

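The crop shows the slid block in the far lane (+x): its outer end is at about (190,150), left of the near row's end, and there is a gap at about (390,220) under the bar. The near row is closed. I'll move above the carrier.

Request:
servo_tool(
  translation=[
    [-0.04,-0.0333,-0.003],
    [-0.04,-0.0333,-0.003],
    [-0.04,-0.0333,-0.003],
    [-0.04,-0.0333,-0.003],
    [-0.04,-0.0333,-0.003],
    [-0.04,-0.0333,-0.003],
    [-0.04,-0.0333,-0.003],
    [-0.04,-0.0333,-0.003],
    [-0.04,-0.0333,-0.003],
    [-0.04,-0.0333,-0.003],
  ],
  turn=[
    [0,0,0],
    [0,0,0],
    [0,0,0],
    [0,0,0],
    [0,0,0],
    [0,0,0],
    [0,0,0],
    [0,0,0],
    [0,0,0],
    [0,0,0],
  ],
  grip=0,
)

```text
clock: 1.35
tool_pos: [0.4649, 0.171, 0.2687]
eef_rot: [0.137, 0.991, -0.0, -0.0]
contact_force: [0.9, 0.7, 0.2]
opening: 0.007
finger_force: 0.0
```

Request:
servo_tool(
  translation=[
    [-0.04,-0.0333,0],
    [-0.04,-0.0333,0],
    [-0.04,-0.0333,0],
    [0,0,0],
    [0,0,0],
    [0,0,0],
    [0,0,0],
    [0,0,0],
    [0,0,0],
    [0,0,0],
  ],
  turn=[
    [0,0,0],
    [0,0,0],
    [0,0,0],
    [0,0,0.185],
    [0,0,0.185],
    [0,0,0.185],
    [0,0,0.185],
    [0,0,0.185],
    [0,0,0.185],
    [0,0,0.185],
  ],
)

```text
clock: 2.6
tool_pos: [0.5522, 0.0439, 0.2684]
eef_rot: [0.709, 0.705, -0.0, -0.0]
contact_force: [0.4, -0.1, -0.1]
opening: 0.005
finger_force: 0.0
```

Run:
```python
from h import *
s=snap('wrist'); cv2.imwrite('pics/w1.png',s['img'][:,:,::-1])
P=pts(s);print(-np.array(s['R']).T@s['t'], s['R'])
Q=P.reshape(-1,3)
for lo,hi in((.07,.08),):
    m=Q[(Q[:,2]>lo)&(Q[:,2]<hi)&(abs(Q[:,0]-.577)<.03)&(abs(Q[:,1]+.025)<.07)]
    print(len(m),cv2.minAreaRect(m[:,:2].astype(np.float32)))
```

```text
[0.55213619 0.10771109 0.41530845] [[ 0.99998162 -0.00549091 -0.00257151]
 [-0.00465283 -0.96687455  0.25520962]
 [-0.00388766 -0.25519296 -0.96688233]]
633 ((0.5786365866661072, -0.0013385862112045288), (0.05006550997495651, 0.014091629534959793), 86.93905639648438)
```

View pics/w1.png

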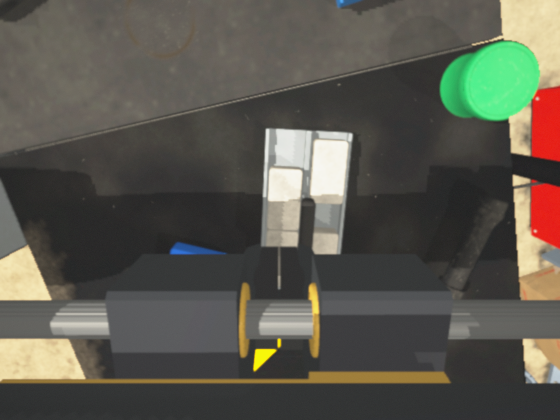

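The wrist view shows the carrier with its open end up (corners about (266,129) and (353,133)). The slid block is in the right lane, with its outer edge at about (313–350,140) and a gap at about (328,215). The left row's outer edge is at about v=167.

Run:
```python
from h import *
s=np.load('/tmp/wrist.npz');P=pts(s)
f=lambda m:cv2.minAreaRect(P[m][:,:2].astype(np.float32))
Z=P[:,:,2];v,u=np.mgrid[:420,:560]
top=(Z>.022)&(Z<.031)&(u>262)&(u<356)&(v<250)&(v>120)
k=np.ones((3,3),np.uint8)
n,l,st,_=cv2.connectedComponentsWithStats(cv2.erode(top.astype(np.uint8),k))
for i in range(1,n):
    if st[i,4]>80: print(st[i],f(l==i),np.median(Z[l==i]))
# edges of bar and carrier: yaw
for nm,m in (('bar',(Z>.068)&(Z<.08)&(u>290)&(u<325)&(v>190)&(v<250)),('all',(Z>.01)&(Z<.035)&(u>255)&(u<360)&(v>120)&(v<250))):
    L=[];R=[]
    for row in range(120,250):
        c=np.where(m[row])[0]
        if len(c)>8: L.append(P[row,c[0]]);R.append(P[row,c[-1]])
    L=np.array(L);R=np.array(R)
    if len(L)<9: continue
    L=L[3:-3];R=R[3:-3]
    for E in(L,R): p=np.polyfit(E[:,1],E[:,0],1);print(nm,len(E),'dx/dy',p[0],'x@y=-.025',np.polyval(p,-.025), E[:,1].max(), np.median(E[:,2]))
```

```text
[ 311  140   36   63 1844] ((0.6045706868171692, 0.04378511384129524), (0.06738250702619553, 0.03389711678028107), 86.86306762695312) 0.026866956385944506
[ 267  169   34   76 2127] ((0.555792510509491, 0.0033281110227108), (0.08795738220214844, 0.03344784677028656), 86.7598648071289) 0.026923745987645596
[314 232  23  17 360] ((0.6031653881072998, -0.035118211060762405), (0.01910265162587166, 0.025450922548770905), 88.589111328125) 0.026745422903944834
bar 39 dx/dy 0.05202770140905519 x@y=-.025 0.5706551745778999 0.019762429529969823 0.07112114615308521
bar 39 dx/dy 0.05584819490294231 x@y=-.025 0.5837281395896625 0.02099042021042675 0.07210689652826707
all 113 dx/dy 0.052602391638576135 x@y=-.025 0.5308720664691786 0.08370711016573942 0.015759347146406612
all 113 dx/dy 0.05500842016292934 x@y=-.025 0.6235814568397811 0.08332303362929747 0.01563246734745648
```

Request:
servo_tool(
  translation=[
    [0,0,0],
    [0.035,0.026,0.02],
    [0.035,0.026,0.02],
    [0,0,0.05],
    [0,0,0.05],
    [0,0,0.04],
    [0,0,0.03],
    [0,0,0],
    [0,0,0],
  ],
  turn=[
    [0,0,0.048],
    [0,0,0],
    [0,0,0],
    [0,0,0],
    [0,0,0],
    [0,0,0],
    [0,0,0],
    [0,0,0],
    [0,0,0],
  ],
)

```text
clock: 3.78
tool_pos: [0.6086, 0.1114, 0.0597]
eef_rot: [0.723, 0.691, 0.001, 0.0]
contact_force: [0.6, 0.1, 0.7]
opening: 0.008
finger_force: 0.0
```

Run:
```python
from h import *
a=snap('scene');b=snap('wrist')
print(r.get_state()['tool_pos'],r.get_state()['eef_rot'])
A=cv2.resize(a['img'][170:260,220:340],None,fx=5,fy=5,interpolation=cv2.INTER_CUBIC)[:,:,::-1]
cv2.imwrite('pics/c2.png',A)
```

```text
[0.60901012 0.11146436 0.06033574] [7.23351214e-01 6.90478795e-01 1.23860798e-03 7.21165608e-04]
```

View pics/c2.png

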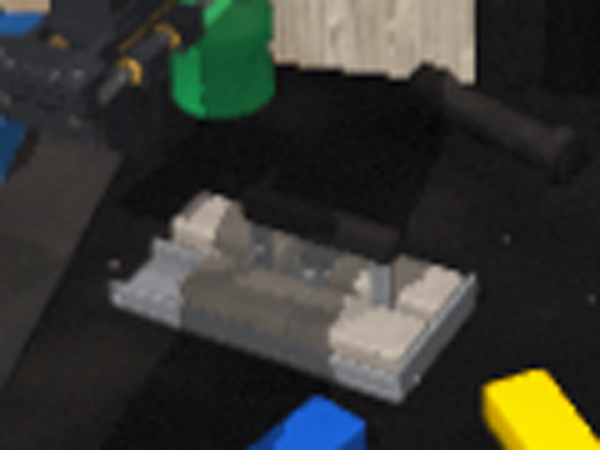

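The crop shows the gripper clear beyond the open end, to the upper left. The slid block's end is at about (200,210) and the gap is at (300,245). I'll lower the tool and start pushing.

Request:
servo_tool(
  translation=[
    [0,0,0.02],
    [0,0,0.0215],
    [0,0,0],
    [-0.006,0,0],
    [-0.006,0,0],
    [-0.006,0,0],
    [-0.006,0,0],
    [-0.006,0,0],
    [-0.005,0,0],
    [0,0,0],
  ],
  turn=[
    [0,0,0.008],
    [0,0,0],
    [0,0,0],
    [0,0,0],
    [0,0,0],
    [0,0,0],
    [0,0,0],
    [0,0,0],
    [0,0,0],
    [0,0,0],
  ],
)

```text
clock: 5.12
tool_pos: [0.6059, 0.0755, 0.0172]
eef_rot: [0.727, 0.687, -0.0, 0.0]
contact_force: [-0.2, -0.2, -0.5]
opening: 0.003
finger_force: 0.0
```

Run:
```python
from h import *
b=snap('wrist');print(r.get_state()['tool_pos'],r.get_state()['contact_force'])
cv2.imwrite('pics/w2.png',b['img'][:,:,::-1])
```

```text
[0.60570608 0.07566089 0.01710205] [-0.70450222  0.92251758 -0.65205526]
```

View pics/w2.png

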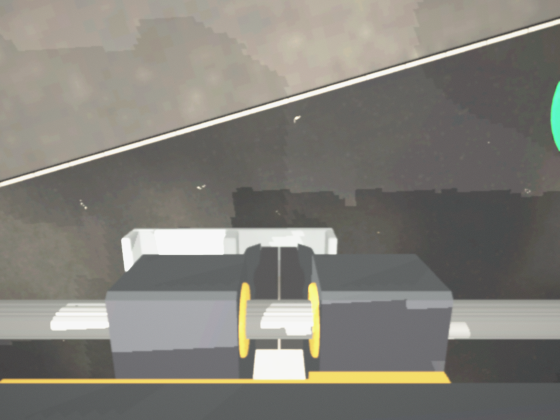

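The wrist view shows the fingers inside the right lane (lane about u 238–328, tool centre u 280), and the carrier hasn't moved. I'll keep pushing gently.

Request:
servo_tool(
  translation=[
    [-0.003,0,0],
    [-0.003,0,0],
    [-0.003,0,0],
    [-0.003,0,0],
    [-0.001,0,0],
    [0,0,0],
  ],
  turn=[
    [0,0,0],
    [0,0,0],
    [0,0,0],
    [0,0,0],
    [0,0,0],
    [0,0,0],
  ],
)

```text
clock: 5.92
tool_pos: [0.6052, 0.0631, 0.0173]
eef_rot: [0.726, 0.687, -0.0, 0.0]
contact_force: [0.4, 0.3, 0.4]
opening: 0.004
finger_force: 0.0
```

```bash
cat > m.py <<'E'
from h import *
s=snap('scene');t=snap('side')
for i in range(3): print(r.get_state()['contact_force'])
print(r.get_state()['tool_pos'])
P=pts(t)[205:285,230:325].reshape(-1,3)
P2=pts(s)[190:270,225:335].reshape(-1,3)
for P in (P,P2):
    m=P[(P[:,2]>.0225)&(P[:,2]<.03)&(abs(P[:,0]-.6)<.025)&(P[:,1]>-.12)&(P[:,1]<.1)]
    o=np.array([.577,-.025]);c=(m[:,:2]-o)@np.array([[.9985,.054],[-.054,.9985]])
    m=c[(c[:,0]>.01)&(c[:,0]<.036)]
    print('lane tops hist',np.histogram(m[:,1],np.arange(-.08,.13,.006)))
    b=P[(P[:,2]>.068)&(P[:,2]<.08)&(abs(P[:,0]-.58)<.04)&(abs(P[:,1]+.025)<.07)]
    print('bar',len(b),cv2.minAreaRect(b[:,:2].astype(np.float32)))
A=cv2.resize(s['img'][190:270,225:335],None,fx=3.4,fy=5,interpolation=cv2.INTER_CUBIC)
B=cv2.resize(t['img'][205:285,230:325],(374,400),interpolation=cv2.INTER_CUBIC)
import sys;cv2.imwrite(sys.argv[1],np.hstack([A,B])[:,:,::-1])
E
python3 m.py pics/p3.png
```

```text
[-0.10993442 -0.41380024 -0.57195865]
[-0.10993442 -0.41380024 -0.57195865]
[-0.10993442 -0.41380024 -0.57195865]
[0.60527629 0.0632764  0.01725759]
lane tops hist (array([ 2, 14, 18, 17, 16, 10, 17, 19, 15, 10,  9, 11,  8,  4,  4,  3,  4,
        4,  4,  6,  2,  5,  0,  1,  0,  0,  2,  0,  0,  0,  0,  0,  0,  0]), array([-0.08 , -0.074, -0.068, -0.062, -0.056, -0.05 , -0.044, -0.038,
       -0.032, -0.026, -0.02 , -0.014, -0.008, -0.002,  0.004,  0.01 ,
        0.016,  0.022,  0.028,  0.034,  0.04 ,  0.046,  0.052,  0.058,
        0.064,  0.07 ,  0.076,  0.082,  0.088,  0.094,  0.1  ,  0.106,
        0.112,  0.118,  0.124]))
bar 138 ((0.5772438645362854, -0.026665888726711273), (0.0954437255859375, 0.015428800135850906), 87.14302062988281)
lane tops hist (array([ 0,  9, 11, 14, 11, 11, 11,  7,  2,  0,  8, 11,  7,  6,  5, 12,  7,
        9,  9,  7,  5,  0,  1,  8,  9,  9, 12,  2,  3,  1,  0,  0,  0,  0]), array([-0.08 , -0.074, -0.068, -0.062, -0.056, -0.05 , -0.044, -0.038,
       -0.032, -0.026, -0.02 , -0.014, -0.008, -0.002,  0.004,  0.01 ,
        0.016,  0.022,  0.028,  0.034,  0.04 ,  0.046,  0.052,  0.058,
        0.064,  0.07 ,  0.076,  0.082,  0.088,  0.094,  0.1  ,  0.106,
        0.112,  0.118,  0.124]))
bar 152 ((0.5786219239234924, -0.024363704025745392), (0.09552595019340515, 0.016902988776564598), 86.698974609375)
```

View pics/p3.png

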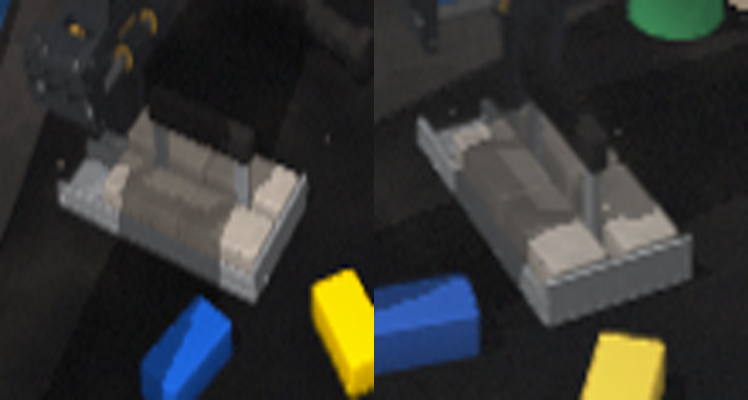

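The picture shows the finger at the block's end (left panel about (120,140)), with the bar and carrier unmoved and the gap nearly closed. There is no stop contact force yet, so I'll continue in small steps.

Request:
servo_tool(
  translation=[
    [-0.002,0,0],
    [-0.002,0,0],
    [-0.001,0,0],
    [0,0,0],
  ],
  turn=[
    [0,0,0],
    [0,0,0],
    [0,0,0],
    [0,0,0],
  ],
)

```text
clock: 6.52
tool_pos: [0.605, 0.0582, 0.0172]
eef_rot: [0.726, 0.687, -0.0, 0.0]
contact_force: [0.6, 0.9, 0.4]
opening: 0.008
finger_force: 0.2
```

Request:
servo_tool(
  translation=[
    [-0.001,0,0],
    [-0.001,0,0],
    [0,0,0],
  ],
  turn=[
    [0,0,0],
    [0,0,0],
    [0,0,0],
  ],
)

```text
clock: 6.9
tool_pos: [0.6048, 0.0564, 0.0172]
eef_rot: [0.726, 0.687, 0.0, -0.0]
contact_force: [0.3, 0.2, 0.7]
opening: 0.002
finger_force: 0.5
```

```bash
python3 m.py pics/p4.png | grep -v hist | grep -v '^ '
python3 - <<'E'
from h import *
s=np.load('/tmp/side.npz')
cv2.imwrite('pics/p5.png',cv2.resize(s['img'][218:272,235:315],None,fx=10,fy=10,interpolation=cv2.INTER_CUBIC)[:,:,::-1])
E
```

```text
[ 0.18666173  0.82588544 -0.980955  ]
[ 0.18666173  0.82588544 -0.980955  ]
[ 0.18666173  0.82588544 -0.980955  ]
[0.6048595  0.05639684 0.01722884]
bar 145 ((0.5818565487861633, -0.010260887444019318), (0.12533017992973328, 0.03419748321175575), 71.42263793945312)
bar 152 ((0.5806132555007935, -0.023686662316322327), (0.09593095630407333, 0.019450513646006584), 86.42494201660156)
```

View pics/p5.png

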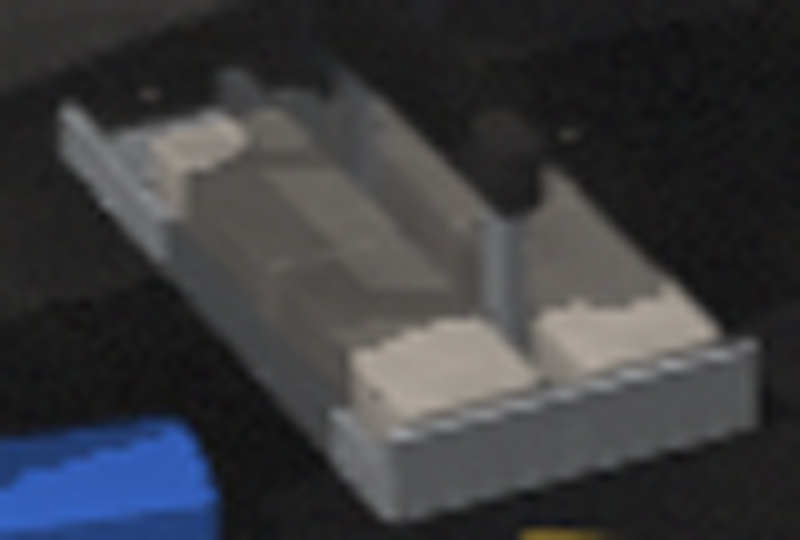

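The row junction is hidden in shadow and the end stop hasn't moved. I'll keep advancing while tracking the stop's image motion against the start.

Request:
servo_tool(
  translation=[
    [-0.001,0,0],
    [-0.001,0,0],
    [-0.001,0,0],
    [0,0,0],
  ],
  turn=[
    [0,0,0],
    [0,0,0],
    [0,0,0],
    [0,0,0],
  ],
)

```text
clock: 7.5
tool_pos: [0.6048, 0.054, 0.0172]
eef_rot: [0.726, 0.688, 0.0, -0.0]
contact_force: [0.7, 4.2, 0.2]
opening: 0.001
finger_force: 2.3
```

```bash
cp /tmp/side.npz /tmp/ref_side.npz; cp /tmp/scene.npz /tmp/ref_scene.npz
cat > k.py <<'E'
from h import *
F=[]
for n,(v0,v1,u0,u1) in(('side',(248,274,262,316)),('scene',(222,252,288,320))):
    a=np.load(f'/tmp/ref_{n}.npz')['img'];b=snap(n)['img'];F.append(r.get_state()['contact_force'])
    g=lambda i:cv2.cvtColor(i,cv2.COLOR_RGB2GRAY)[v0:v1,u0:u1].astype(np.float32)
    W=np.eye(2,3,dtype=np.float32)
    cc,W=cv2.findTransformECC(g(a),g(b),W,cv2.MOTION_TRANSLATION)
    print(n,'px shift',W[:,2],cc)
print(np.array(F),r.get_state()['tool_pos'],r.get_state()['moment'])
E
python3 k.py
```

```text
side px shift [0.07378402 0.28025958] 0.9912324047595718
scene px shift [0.33136332 0.38735953] 0.9914484873229208
[[1.22847222 4.82173886 0.53613282]
 [0.83075758 5.00687254 0.73246036]] [0.60482334 0.05383991 0.01725377] [ 0.88750102 -0.06787067  0.00448482]
```

The force stepped up to about 4.5 N and the stop moved by under 1 mm, so the row is closed. I'll back off, rise, open and check from above.

Request:
servo_tool(
  translation=[
    [0.005,0,0],
    [0.01,0,0],
    [0,0,-0.05],
    [0,0,-0.06],
    [0,0,-0.06],
    [0,0,-0.06],
    [0,0,0],
    [0,0,0],
  ],
  turn=[
    [0,0,0],
    [0,0,0],
    [0,0,0],
    [0,0,0],
    [0,0,0],
    [0,0,0],
    [0,0,0],
    [0,0,0],
  ],
)

```text
clock: 8.6
tool_pos: [0.6047, 0.0683, 0.2466]
eef_rot: [0.726, 0.687, -0.001, -0.0]
contact_force: [-1.1, 0.6, -1.3]
opening: 0.005
finger_force: 0.0
```

Run:
```python
from h import *
s=snap('wrist');P=pts(s);Z=P[:,:,2];print(r.get_state()['tool_pos'],r.get_state()['eef_rot'])
ey=np.array([.054,.9985]);ex=np.array([.9985,-.054])
d=P[:,:,:2]-np.array([.577,-.0245]);cx=d@ex;cy=d@ey
k=np.ones((3,3),np.uint8)
top=(Z>.022)&(Z<.031)&(abs(cx)<.05)&(cy>-.1)&(cy<.13)
for sg in(1,-1):
    m=top&(sg*cx>.008)&(sg*cx<.038);print(sg,m.sum(),np.percentile(cx[m],[1,50,99]),np.percentile(cy[m],[.5,99.5]),cy[m].max())
b=(Z>.069)&(Z<.08)&(abs(cx)<.03)&(abs(cy)<.07)
print('bar',b.sum(),np.percentile(cx[b],[2,50,98]),np.percentile(cy[b],[1,99]),np.polyfit(cy[b],cx[b],1))
im=cv2.resize(s['img'][:300,200:420],None,fx=2.6,fy=2,interpolation=cv2.INTER_CUBIC)
cv2.imwrite('pics/w6.png',im[:,:,::-1])
```

```text
[0.6042459  0.0682627  0.24575446] [ 0.72627154  0.687406   -0.0013954  -0.00083528]
1 1307 [0.00862673 0.02250751 0.03745305] [-0.04310573  0.0679068 ] 0.06804653707860905
-1 1481 [-0.03759359 -0.0237434  -0.00844699] [0.00881532 0.06918767] 0.06973412179085055
bar 155 [-0.00583086  0.00092972  0.00732068] [0.03534184 0.04608611] [-0.03458411  0.00228876]
```

View pics/w6.png

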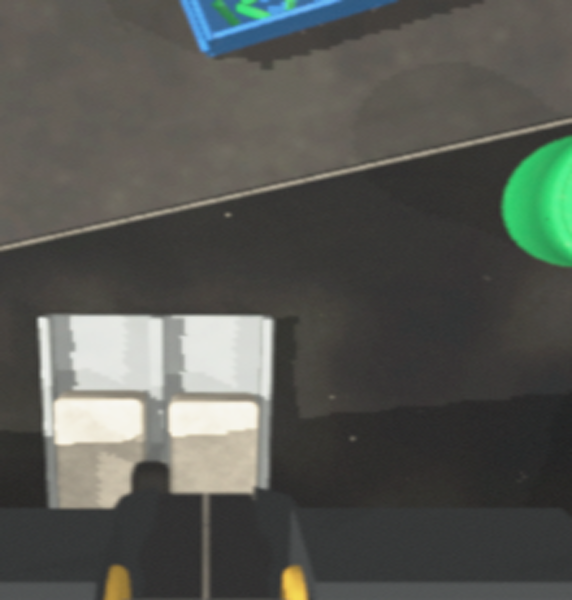

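Both rows now end at the same level (crop v≈396, about y=+68 and +70 mm), and the carrier is intact. I'll go to the bar with the gripper open.

Request:
servo_tool(
  translation=[
    [-0.03,-0.007,0],
    [-0.031,-0.007,0],
    [-0.031,-0.0075,0],
    [0,0,0.04],
    [0,0,0.04],
    [0,0,0.04],
    [0,0,0.03],
    [0,0,0],
    [0,0,0],
    [0,0,0],
  ],
  turn=[
    [0,0,0],
    [0,0,0],
    [0,0,0],
    [0,0,0],
    [0,0,0],
    [0,0,0],
    [0,0,0],
    [0,0,0],
    [0,0,0],
    [0,0,0],
  ],
  grip=0.7,
)

```text
clock: 9.9
tool_pos: [0.5797, -0.0224, 0.0983]
eef_rot: [0.726, 0.687, 0.001, 0.001]
contact_force: [0.5, 0.1, -0.5]
opening: 0.702
finger_force: 0.0
```

Run:
```python
from h import *
st=r.get_state();print(st['tool_pos'],st['eef_rot'],st['opening'])
for n,v,u in(('scene',(185,275),(220,340)),('side',(200,290),(225,330))):
    P=pts(snap(n))[v[0]:v[1],u[0]:u[1]].reshape(-1,3)
    b=P[(P[:,2]>.06)&(P[:,2]<.078)&(abs(P[:,0]-.58)<.02)&(abs(P[:,1]+.025)<.06)]
    print(n,len(b),cv2.minAreaRect(b[:,:2].astype(np.float32)))
```

```text
[ 0.57970983 -0.02237693  0.09830497] [7.26318927e-01 6.87357126e-01 7.18032816e-04 6.93676452e-04] 0.7016460598809834
scene 186 ((0.5772784352302551, -0.026020098477602005), (0.09590867906808853, 0.017091572284698486), 87.07893371582031)
side 205 ((0.5755975246429443, -0.02804647758603096), (0.09834471344947815, 0.01593494601547718), 87.37128448486328)
```

Request:
servo_tool(
  translation=[
    [0,-0.0015,0.02],
    [0,0,0.02],
    [0,0,0.013],
    [0,0,0],
    [0,0,0],
  ],
  turn=[
    [0,0,0],
    [0,0,0],
    [0,0,0],
    [0,0,0],
    [0,0,0],
  ],
)

```text
clock: 10.62
tool_pos: [0.578, -0.0223, 0.0448]
eef_rot: [0.726, 0.687, 0.0, 0.0]
contact_force: [-0.7, -0.1, 0.4]
opening: 0.702
finger_force: 0.0
```

Request:
servo_tool(
  translation=[
    [0,0,0],
    [0,0,0],
    [0,0,0],
    [0,0,0],
    [0,0,0],
    [0,0,0],
    [0,0,0],
    [0,0,0],
  ],
  turn=[
    [0,0,0],
    [0,0,0],
    [0,0,0],
    [0,0,0],
    [0,0,0],
    [0,0,0],
    [0,0,0],
    [0,0,0],
  ],
  grip=0,
  grip_force=45,
)

```text
clock: 11.62
tool_pos: [0.5783, -0.0223, 0.0443]
eef_rot: [0.726, 0.687, 0.001, 0.001]
contact_force: [3.3, -0.2, -0.4]
opening: 0.15
finger_force: 45.0
```

Request:
servo_tool(
  translation=[
    [0,0,-0.003],
    [0,0,-0.006],
    [0,0,-0.008],
    [0,0,-0.008],
    [0,0,-0.005],
    [0,0,0],
    [0,0,0],
  ],
  turn=[
    [0,0,0],
    [0,0,0],
    [0,0,0],
    [0,0,0],
    [0,0,0],
    [0,0,0],
    [0,0,0],
  ],
)

```text
clock: 12.5
tool_pos: [0.5773, -0.0221, 0.0741]
eef_rot: [0.726, 0.687, -0.0, -0.0]
contact_force: [-0.4, 0.5, -7.5]
opening: 0.153
finger_force: 45.0
```

```bash
cat > lv.py <<'E'
from h import *
st=r.get_state();T=st['tool_pos'];print(T,st['eef_rot'],st['opening'],st['contact_force'],st['moment'])
ey=np.array([.054,.9985]);ex=np.array([.9985,-.054])
for n in('scene','side'):
    P=pts(snap(n)).reshape(-1,3);d=P[:,:2]-T[:2]+.003*ey;c=np.c_[d@ex,d@ey];z=P[:,2]-T[2]+.045
    m=(abs(c[:,0])<.038)&(abs(c[:,0])>.009)&(abs(c[:,1])<.07)&(abs(z-.026)<.009)
    A=np.c_[c[m],np.ones(m.sum())];w=np.ones(m.sum())
    for _ in range(10):
        k=np.linalg.lstsq(A*w[:,None],z[m]*w,rcond=None)[0];w=(abs(A@k-z[m])<.0025)*1.
    print(n,m.sum(),w.sum(),'tilt x,y',k)
E
python3 lv.py
```

```text
[ 0.57725024 -0.02214105  0.07409104] [ 7.26234144e-01  6.87447395e-01 -1.09207935e-04 -1.87946586e-04] 0.1526858990179454 [-0.40160779  0.46556248 -7.45548347] [-0.09832037  0.08013984 -0.01402386]
scene 529 416.0 tilt x,y [0.00945005 0.00184504 0.02801315]
side 595 564.0 tilt x,y [ 5.51092511e-05 -8.01392556e-04  2.57683107e-02]
```

Lifted and level (tilt under 0.01), carrying about 7.5 N. Now the rest of the lift, to about 17 cm clear.

Request:
servo_tool(
  translation=[
    [0,0,-0.008],
    [0,0,-0.015],
    [0,0,-0.02],
    [0,0,-0.02],
    [0,0,-0.02],
    [0,0,-0.02],
    [0,0,-0.015],
    [0,0,-0.01],
    [0,0,-0.005],
    [0,0,0],
  ],
  turn=[
    [0,0,0],
    [0,0,0],
    [0,0,0],
    [0,0,0],
    [0,0,0],
    [0,0,0],
    [0,0,0],
    [0,0,0],
    [0,0,0],
    [0,0,0],
  ],
)

```text
clock: 13.85
tool_pos: [0.5774, -0.0222, 0.2072]
eef_rot: [0.726, 0.687, -0.0, -0.0]
contact_force: [-0.2, 0.8, -7.6]
opening: 0.152
finger_force: 45.0
```

Request:
servo_tool(
  translation=[
    [0,0,0],
    [0,0,0],
    [0,0,0],
    [0,0,0],
    [0,0,0],
    [0,0,0],
    [0,0,0],
    [0,0,0],
  ],
  turn=[
    [0,0,0],
    [0,0,0],
    [0,0,0],
    [0,0,0],
    [0,0,0],
    [0,0,0],
    [0,0,0],
    [0,0,0],
  ],
)

```text
clock: 14.85
tool_pos: [0.5775, -0.0222, 0.2072]
eef_rot: [0.726, 0.687, 0.0, -0.0]
contact_force: [-1.1, -0.7, -7.5]
opening: 0.15
finger_force: 45.0
```

```bash
python3 lv.py
python3 - <<'E'
from h import *
s=np.load('/tmp/side.npz')
cv2.imwrite('pics/f.png',cv2.resize(s['img'][140:290,190:390],None,fx=4,fy=4,interpolation=cv2.INTER_CUBIC)[:,:,::-1])
E
```

```text
[ 0.57745067 -0.02220011  0.20720678] [ 7.26256429e-01  6.87423886e-01  3.36903930e-05 -2.01202366e-05] 0.15003297704242768 [-1.08935433 -0.67727766 -7.45560489] [-0.06103362  0.09482691  0.04494086]
scene 598 497.0 tilt x,y [ 0.00344603 -0.00271257  0.02800739]
side 556 544.0 tilt x,y [ 0.00282159 -0.00290547  0.02588294]
```

View pics/f.png

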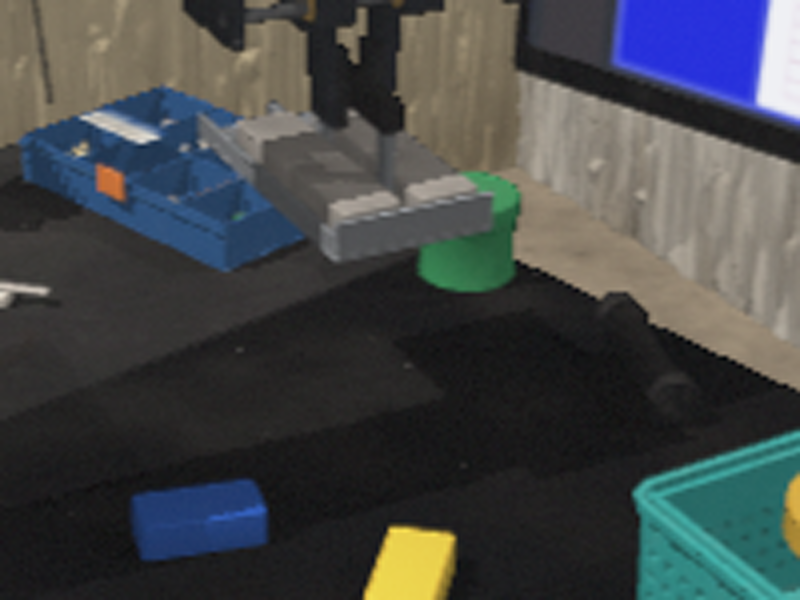

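The carrier hangs level about 16 cm up with all four blocks in place (crop about (270–490,120–250)). I'm handing it in.

```bash
python3 -c "
from plant import r
print(r.finish_job())"
```

```text
the job is handed in; nothing more can be done
None
```

The slid block is pushed back flush with its row, and the carrier was handed in after about 15 s, held by its grip bar, steady and level about 16 cm above the console with all four blocks in place.

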